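# Run a board carriage home under the test probes

## Task

Send the circuit board in under the test probes: hold the carriage's black lock tab pressed down while you slide the carriage away from its loading end past the lock, then push it on until the spring detent clicks over and the carriage is fully home. Let the tab spring back up, do not touch the circuit board itself, and leave the meter, screwdriver and solder spool where they are.

Things in the scene. Friction and masses are not known exactly. Their poses are not given: they have to be found in the camera images.
- fixture: fixed board test fixture: dark steel base plate 300 x 200 x 12 mm with two aluminium rails and a grey probe bridge across its far half. Origin: centre of the base's underside, on the bench. +x: the way the carriage slides home (away from the robot, turned by the fixture's yaw), z up. The loading end is the -x end.
- bridge_top (a point): middle of the top of the fixture's grey probe bridge, 104 mm above the bench, 50 mm long in the slide direction, 192 mm wide. The board goes in under it; the tab and push wall stay short of it.
- detent (a point): centre of the sprung round steel nose (12 mm across) of the spring detent, at the fixture's +y side in front of a small aluminium housing 52 mm high. A round steel bump on the carriage's edge, level with the tab's centre, must ride over it: passed by 7 mm when the carriage is home.
- carriage (a joint): travel of the board carriage along the fixture's +x, m: 0 = fully out, 0.110 = end stop, fully home; starts at 0 to 0.020. Friction 1 to 2 N. With the tab up the lock blocks it at 0.025; hold the tab down from there to 0.042, then it may rise. The detent is met at 0.094, needs about 8 N at first, has its crest at 0.103 and from about 0.106 snaps the carriage home; let go short of that, it stays out.
- tab (a joint): how far the lock tab is pressed down, in m: 0 = up, 0.010 = fully down; more than 6 mm down clears the lock. Sprung: 3 N to start, 6 N fully down; it springs back by itself.
- pad_top (a point): centre of the top face of the lock tab, a ribbed black plastic pad 40 mm long (along the slide) x 44 mm wide on the near end of the carriage; top 60 mm above the bench when up, 50 mm when fully down. Travels with the carriage and the press. Axes parallel to the fixture's. The carriage is an aluminium plate 170 x 106 x 10 mm, top 46 mm above the bench.
- wall_top (a point): middle of the top edge of the carriage's upright aluminium push wall, 70 mm wide, 8 mm thick, top 80 mm above the bench, across the slide between tab and board. Its near face is 23 mm ahead (fixture +x) of the tab's centre, 3 mm ahead of the tab's far edge, so a finger that presses the tab can push the wall. Axes parallel to the fixture's.
- board: the green circuit board, 96 x 86 mm, clipped on the carriage beyond the push wall, parts on it reach 64 mm above the bench. Origin: centre of the carriage plate's underside (30 mm nearer the loading end than the board's centre). Not to be touched.
- meter: bystander: grey hand multimeter with a round dial, 150 x 80 x 42 mm, lying on the bench at the fixture's +y side. Origin: centre of its underside.
- driver: bystander: black-handled screwdriver, 200 mm long, lying at the fixture's -y side. Origin: underside at mid length; it lies along its x.
- spool: bystander: metal solder spool, 60 mm across, 50 mm tall, standing at the fixture's -y side. Origin: centre of its underside.

How it is judged (in metres and radians):
On the way, in this order (a step that is already met when the one before it is completed fails the run):
1. the lock tab is pressed down (more than 5 mm) with the carriage still at the loading end (value of joint tab above 0.005 m and value of joint carriage below 0.045 m), for 0.1 s.
2. the carriage has gone over the detent and is fully home (value of joint carriage above 0.107 m), for 0.2 s.
At the end, for the whole second after the job is handed in: The carriage rests fully home behind its detent (within 3 mm of the end stop), the lock tab has sprung back up (within 2 mm), and the meter, screwdriver and spool are within 30 mm of where they were (value of joint carriage above 0.107 m and velocity of joint carriage between -0.01 and 0.01 m/s and value of joint tab below 0.002 m and distance of each of meter, driver, spool from where it was at the start of the episode below 0.03 m); the robot touches nothing.
It fails at once if the circuit board is touched (more than 1 N) (contact force between board and the fingers above 1 N or contact force between board and the arm above 1 N).
It fails at once if the meter, screwdriver or spool is moved by more than 30 mm (distance of any of meter, driver, spool from where it was at the start of the episode above 0.03 m).
It also fails if it takes over 35 s, if anything falls off the work surface, if the arm or the gripper's body presses on something with over 40 N, if the wrist force passes 120 N, or if a joint passes its speed limit or range.

## Robot

A 7-joint arm with a two-finger parallel gripper is mounted at the origin on the work surface. World frame = base frame: x ahead of the robot, y to its left, z up, the work surface at z = 0. Lengths are in mm, angles in rad, forces in N, time in s.
With the tool pointing down it reaches from about 400 to 850 mm from the base axis. Payload 4.4 kg.
Tool frame: the origin (TCP) lies at the very end of the fingers, on their centre line; the grasp point (between the pads) lies grasp_offset behind it (grasp_offset is the distance from the TCP to the grasp point, in mm); z points along the fingers, y is the line along which they close (so a half turn about z gives the same grasp; the last joint's range is limited). The gripper opens to 94 mm and grips with 3 to 60 N. Pads are 16 mm wide; open, the fingers measure 119 mm over their backs; the gripper's body (75 mm by 177 mm) begins 78 mm behind the grasp point.
Start: joints at [1.133, 0.628, 0.038, 1.517, -0.027, 0.996, -0.02], TCP at [236.169, -605.592, 205.478] pointing down, gripper open.
Joint ranges: [-3.06, 3.06], [-0.37, 2.12], [-1.25, 1.32], [0.18, 2.47], [-1.1, 4.24], [0.23, 1.98], [-2.94, 2.94]. Speed limits (rad/s): [2.57, 2.57, 3.14, 3.14, 3.14, 3.14, 3.14].

## Interface

Orientations are given as a unit quaternion [w, x, y, z].
In Python, from plant import * gives the robot as it stands.
- The arm moves only by the tool play_rows, never from a script. Its argument "moves" is text: rows parted by semicolons, each of 7 numbers parted by spaces: the shift along the tool's x, y, z in m, then the turn, a rotation vector about the tool's x, y, z in rad, then the finger opening in m, from 0 to 0.094. A call has 1 to 8 rows; each row is the pose to reach, as a shift and turn from the pose commanded when the call began, along the tool's axes at that moment; what a row does not reach only later rows make up. A row lasts 1/12 s, in which the tool goes at most 41.7 mm and 7.16 degrees, less where a joint would pass 70% of its speed; a pose out of reach is approached as far as the arm can. A call with a gripper value outside its range is refused whole. The fingers move at their own pace and stop on an object; "force" is the grip in N (left out, the last holds). Time passes only in rows, so rows that repeat a pose let the fingers close. It gives the time, the measured TCP pose, the force, the opening and the grip force at its end, in the units of the state.
- get_obs(): the state, without advancing time (a new reading comes with each control period).
- get_image(name): name is "scene" or "top" or "wrist"; returns the picture (480x640x3 uint8, blue, green, red); there is no depth.
- calibration(name): a dict with "fx", "fy", "cx", "cy" (pixels), "k1" (the pictures are not rectified: a ray, as slopes to the right and down, at radius r is drawn at 1 + k1 r^2 times it, then the intrinsics apply), "R" (3x3) and "t" (3): a world point X has camera coordinates R X + t. Camera axes: x right, y down, z forward; pixel columns grow to the right and rows downward; lengths in mm; the calibration is good to about 2 mm. A picture is of the moment at which its call begins: read the wrist's pose just before it. calibration takes no time and is no camera call; for the wrist camera it gives the pose at the moment of the call.
- job_done(): hands the job in; it is judged then, once.
The state is a dict: "time_s": time; "q": joint angles; "qvel": joint speeds; "joint_torque": joint torques, N m; "tcp_pos": TCP position; "eef_rot": TCP orientation; "contact_force": force on the tool from outside, world axes, zero at the start; "moment": the same for the moment, N m; "opening": opening from 0.0 (shut) to 1.0 (fully open); "finger_force": force on a finger pad.
Only numpy, scipy, OpenCV 4.12 (cv2) and the standard library are available. Lean on these libraries where they do the work, as an engineer would, in place of code of your own. Each camera call takes 0.05 s, during which the arm holds its last target. There are 200 camera calls.

## Working session

There is one attempt and no reset: what is moved stays moved. The work goes in short steps, Python scripts to look and compute and a tool call to move; the robot and the scene stay as the last step left them, time stands still between calls to the robot, and variables do not carry over. Pictures are saved under pics/ and viewed, at most 10 in all, crops included, and the job is handed in when it is done.

Besides the shell and the picture viewer there is one more tool, called after "Call:" in YAML: its name, and indented under it one key for each argument. play_rows: Moves the arm, as the interface text tells. Its arguments: {"type":"object","properties":{"moves":{"type":"string"},"force":{"type":"number"}},"required":["moves"]}

```bash
mkdir -p pics
python3 - <<'E'
from plant import *
import cv2
for n in("scene","top"):
    cv2.imwrite(f"pics/{n}0.png",get_image(n))
    c=calibration(n);print(n,c)
o=get_obs();print(o["tcp_pos"],o["eef_rot"],o["time_s"],o["opening"])
E
```

```text
scene {'fx': 492.3851743192189, 'fy': 492.3851743192189, 'cx': 321.4207974375534, 'cy': 242.37047708076878, 'k1': -0.12005178303476602, 'R': array([[ 0.22168995,  0.97494887,  0.01811785],
       [ 0.53536457, -0.10616309, -0.83792254],
       [-0.81500819,  0.19545866, -0.54548837]]), 't': array([-184.96712589, -235.96523033, 1531.32656023])}
top {'fx': 614.0268647699529, 'fy': 614.0268647699529, 'cx': 310.227251467671, 'cy': 254.2695459430478, 'k1': -0.045028332414760334, 'R': array([[ 4.28255981e-02, -9.99082554e-01,  1.32849095e-04],
       [-9.76950464e-01, -4.19047402e-02, -2.09312645e-01],
       [ 2.09126180e-01,  8.83415224e-03, -9.77848761e-01]]), 't': array([  20.36628858,  625.72206588, 1003.04603183])}
[ 235.94503961 -605.01334481  204.67611306] [-8.30060756e-04  9.82772481e-01  1.84817567e-01 -1.66604389e-04] 0.1 0.9992762938938676
```

View pics/top0.png

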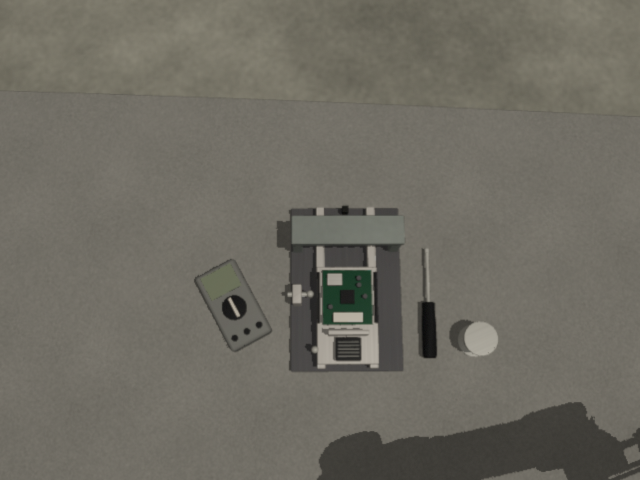

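View pics/scene0.png

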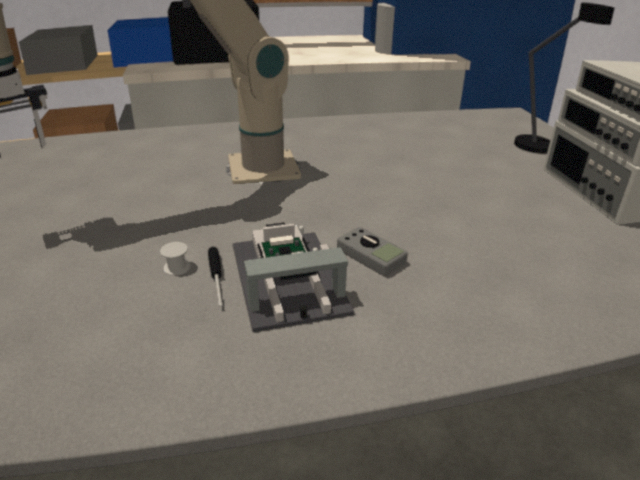

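The top view shows the fixture base at columns 290–403 and rows 209–371. The black tab is near (348,349), the wall near (348,330), the bridge at row 230, the meter on the left, and the driver and spool on the right. Next I'll work out the positions and zoom in.

```bash
cat > h.py <<'E'
from plant import *
import cv2, numpy as np
from scipy.spatial.transform import Rotation as Ro
def ray(c,u,v):
    p=np.array([(u-c['cx'])/c['fx'],(v-c['cy'])/c['fy']]); q=p.copy()
    for _ in range(20): q=p/(1+c['k1']*(q@q))
    R=np.array(c['R']);t=np.array(c['t'])
    return -R.T@t, R.T@np.array([q[0],q[1],1])
def at(c,u,v,z):
    o,d=ray(c,u,v); return o+d*(z-o[2])/d[2]
def proj(c,X):
    x=np.array(c['R'])@X+c['t']; s=x[:2]/x[2]; s=s*(1+c['k1']*(s@s))
    return np.array([c['fx']*s[0]+c['cx'],c['fy']*s[1]+c['cy']])
E
python3 - <<'E'
from h import *
c=calibration("top")
for n,u,v,z in[("nl",290.5,371,12),("nr",402.5,371,12),("fl",291,209,12),("fr",399,209,12),("pad",348,349,60),("wall",348.5,330,80),("bridge",348,230,104),("det",311,294,46),("bump",315,349,46)]:
    print(n,at(c,u,v,z).round(1))
im=cv2.imread("pics/top0.png")[200:380,270:420]
cv2.imwrite("pics/crop.png",cv2.resize(im,(500,600),interpolation=cv2.INTER_CUBIC))
E
```

```text
nl [424.1  73.4  12. ]
nr [ 432.4 -124.1   12. ]
fl [720.4  87.1  12. ]
fr [ 729.1 -113.9   12. ]
pad [464.  -23.9  60. ]
wall [494.4 -22.6  80. ]
bridge [660.9 -15.3 104. ]
det [557.6  42.9  46. ]
bump [462.5  32.   46. ]
```

View pics/crop.png

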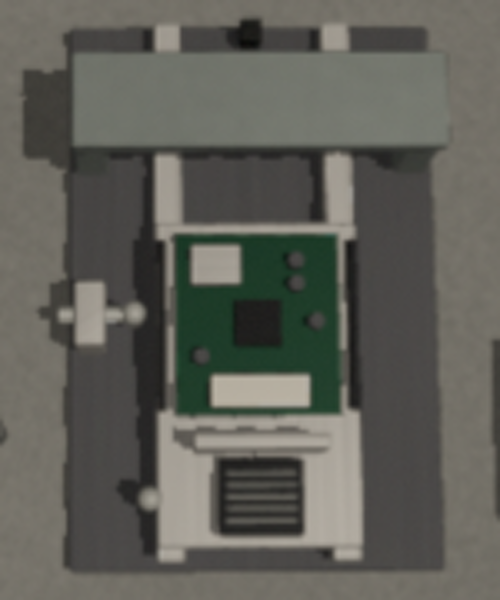

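```bash
cat >> h.py <<'E'
def delta(P,yaw):
    o=get_obs();q=np.array(o["eef_rot"]);R=Ro.from_quat(q[[1,2,3,0]])
    T=Ro.from_euler('z',yaw)*Ro.from_euler('x',np.pi)
    d=R.inv().apply(np.array(P)-o["tcp_pos"])/1000
    print("t",o["time_s"],"tcp",np.round(o["tcp_pos"],1),"shift",d.round(4),"rv",(R.inv()*T).as_rotvec().round(4),"F",np.round(o["contact_force"],1))
E
python3 - <<'E'
from h import *
import plant
print(getattr(plant,"grasp_offset",None))
delta([460,-24,200],0.042)
E
```

```text
18.8
t 0.1 tcp [ 235.9 -605.   204.7] shift [ 0.4198 -0.4599  0.0054] rv [-1.700e-03  3.000e-04  3.298e-01] F [ 0.1 -0.7 -0.2]
```

Call:
play_rows:
  moves: "0.026 -0.029 0 0 0 0.05 0; 0.052 -0.058 0 0 0 0.10 0; 0.079 -0.086 0 0 0 0.15 0; 0.105 -0.115 0 0 0 0.20 0; 0.131 -0.144 0 0 0 0.25 0; 0.157 -0.173 0 0 0 0.29 0; 0.184 -0.201 0.003 0 0 0.33 0; 0.210 -0.230 0.005 -0.0017 0.0003 0.33 0"

```text
time_s: 0.77
tcp_pos: [348.7, -313.2, 200.3]
eef_rot: [0.001, 1.0, 0.02, 0.0]
contact_force: [1.3, -0.9, -0.6]
opening: 0.472
finger_force: 0.0
```

```bash
python3 -c "
from h import *
delta([460,-24,200],0.042)"
```

```text
t 0.7667 tcp [ 348.7 -313.2  200.3] shift [ 1.228e-01 -2.846e-01 -1.000e-04] rv [ 0.0016 -0.0007 -0.0022] F [ 1.3 -0.9 -0.6]
```

Call:
play_rows:
  moves: "0.015 -0.036 0 0 0 0 0; 0.031 -0.071 0 0 0 0 0; 0.046 -0.107 0 0 0 0 0; 0.061 -0.142 0 0 0 0 0; 0.077 -0.178 0 0 0 0 0; 0.092 -0.213 0 0 0 0 0; 0.108 -0.250 0 0 0 0 0; 0.120 -0.280 0 0 0 0 0"

```text
time_s: 1.43
tcp_pos: [457.1, -27.1, 200.1]
eef_rot: [0.0, 1.0, 0.022, 0.0]
contact_force: [-0.1, 0.1, -0.2]
opening: 0.002
finger_force: 0.0
```

Run:
```python
from h import *
delta([474,-23.5,100],0.042)
c=calibration("wrist"); im=get_image("wrist"); cv2.imwrite("pics/w1.png",im)
for X in([464,-24,60],[494.4,-22.6,80]): print(proj(c,np.array(X)))
np.save("cw.npy",c,allow_pickle=True)
```

```text
t 1.4333 tcp [457.1 -27.1 200.1] shift [ 0.0169 -0.003   0.1001] rv [ 0.0009 -0.001   0.0017] F [-0.1  0.1 -0.2]
[314.46064834 220.76496939]
[314.14264245 188.97092993]
```

View pics/w1.png

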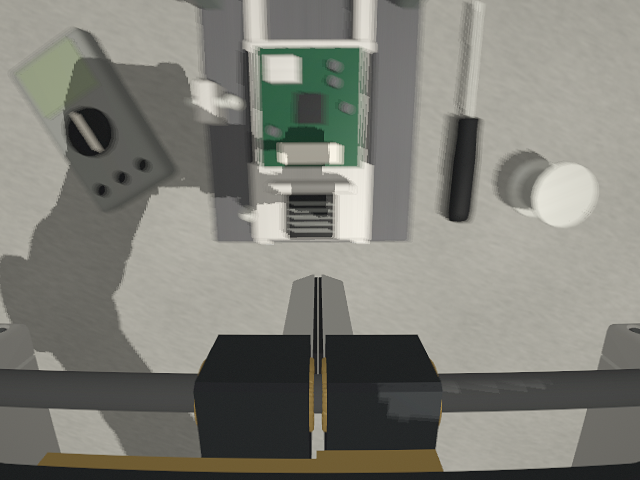

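The picture is slightly blurred. The tab is at about (311,216) against a predicted (314,221), so it agrees to a few mm. I'll take the correction while the arm is settled.

Run:
```python
from h import *
c=calibration("wrist"); im=get_image("wrist")
cv2.imwrite("pics/w2.png",cv2.resize(im[140:260,230:390],(800,600),interpolation=cv2.INTER_CUBIC))
np.save("cw.npy",c,allow_pickle=True)
print(at(c,311,216,60),at(c,310,190,46))
print(proj(c,np.array([464,-24,60])))
delta([474,-23.5,100],0.042)
```

```text
[470.66654237 -13.538251    60.        ] [491.37721306 -11.37170629  46.        ]
[322.57537218 224.08828117]
t 1.5333 tcp [458.2 -24.1 199.9] shift [0.0157 0.0003 0.0999] rv [-0.001  -0.0018  0.0097] F [0.4 1.4 0.6]
```

View pics/w2.png

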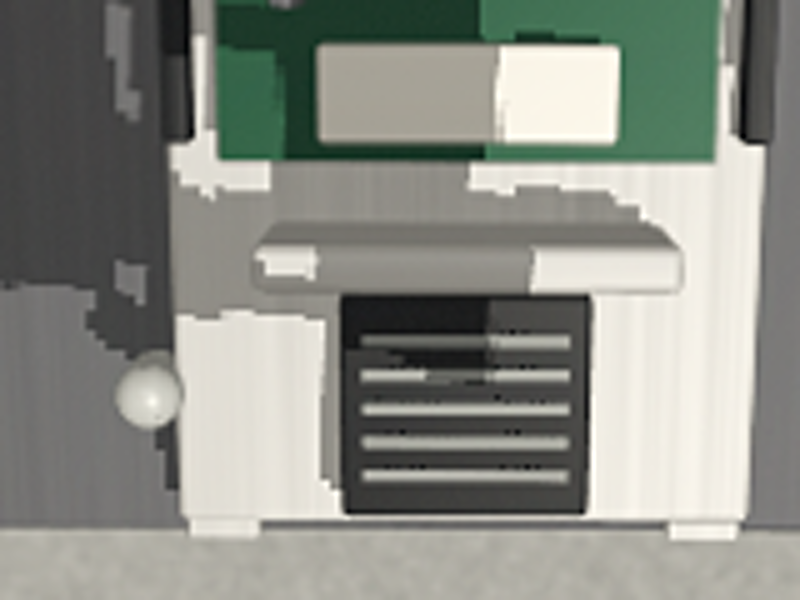

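The settled close-up shows the pad centre near (323,220) and the wall's top edge near (323.4,194).

Run:
```python
from h import *
c=np.load("cw.npy",allow_pickle=True).item()
print(at(c,323,220,60),at(c,323,242.4,60),at(c,323.4,198.4,80))
for p in([476,-23.5,75],):delta(p,0.042)
```

```text
[467.66924302 -24.16570463  60.        ] [447.41243866 -25.30623242  60.        ] [489.72794617 -23.02180718  80.        ]
t 1.5333 tcp [458.2 -24.1 199.9] shift [0.0176 0.0004 0.1249] rv [-0.001  -0.0018  0.0097] F [0.4 1.4 0.6]
```

Call:
play_rows:
  moves: "0.0155 0 0.03 0 0 0.005 0; 0.0155 0 0.065 0 0 0.005 0; 0.0155 0 0.1 0 0 0.005 0; 0.0155 0 0.125 0 0 0.005 0; 0.0155 0 0.13 0 0 0.005 0; 0.0155 0 0.13 0 0 0.005 0; 0.0155 0 0.13 0 0 0.005 0"

```text
time_s: 2.12
tcp_pos: [472.4, -30.4, 70.7]
eef_rot: [0.001, 1.0, 0.018, 0.001]
contact_force: [-0.1, 0.3, -0.3]
opening: 0.003
finger_force: 0.0
```

Run:
```python
from h import *
delta([474,-23.8,51],0.042)
c=calibration("wrist"); im=get_image("wrist")
cv2.imwrite("pics/w3.png",cv2.resize(im[160:400,160:480],(800,600),interpolation=cv2.INTER_CUBIC))
```

```text
t 2.1167 tcp [472.4 -30.4  70.7] shift [ 0.0018 -0.0066  0.0197] rv [ 0.0019 -0.0011 -0.006 ] F [-0.1  0.3 -0.3]
```

View pics/w3.png

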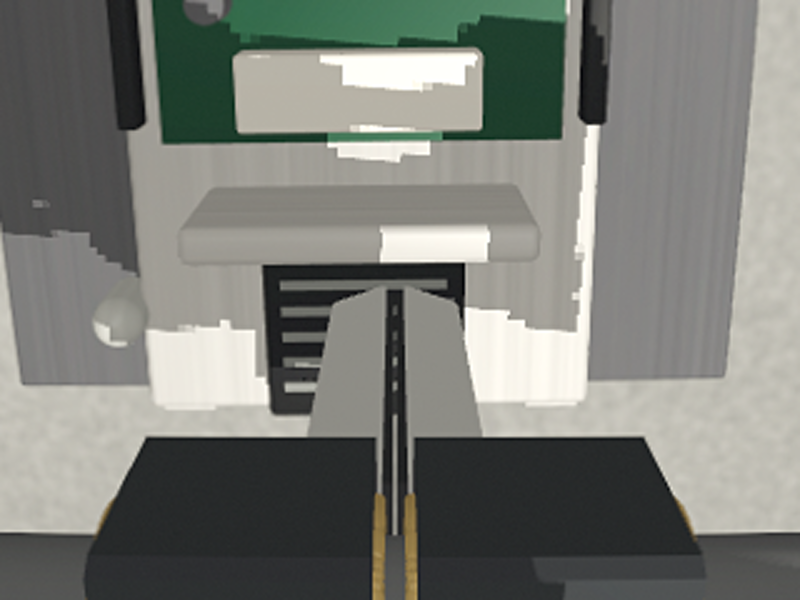

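The fingers are over the tab, but about 6 mm to the right of its centre line. I'll shift left and press.

Call:
play_rows:
  moves: "0.001 -0.0065 0.002 0 0 0 0; 0.001 -0.0065 0.006 0 0 0 0; 0.001 -0.0065 0.010 0 0 0 0; 0.001 -0.0065 0.014 0 0 0 0; 0.001 -0.0065 0.017 0 0 0 0; 0.001 -0.0065 0.0195 0 0 0 0; 0.001 -0.0065 0.0195 0 0 0 0; 0.001 -0.0065 0.0195 0 0 0 0"

```text
time_s: 2.83
tcp_pos: [473.6, -22.8, 50.7]
eef_rot: [0.001, 1.0, 0.019, 0.001]
contact_force: [1.1, 2.9, 5.0]
opening: 0.005
finger_force: 2.6
```

Call:
play_rows:
  moves: "0 0 0 0 0 0 0; 0.006 0 0 0 0 0 0; 0.012 0 0 0 0 0 0; 0.020 0 0 0 0 0 0; 0.028 0 0 0 0 0 0; 0.036 0 0 0 0 0 0; 0.044 0 0 0 0 0 0; 0.052 0 0 0 0 0 0"

```text
time_s: 3.5
tcp_pos: [523.2, -20.6, 50.4]
eef_rot: [0.0, 1.0, 0.019, -0.002]
contact_force: [-2.1, 3.1, 5.1]
opening: 0.004
finger_force: 2.7
```

Run:
```python
from h import *
cv2.imwrite("pics/w4.png",get_image("wrist"))
delta([560,-20,51],0.042)
```

```text
t 3.55 tcp [526.  -20.5  50.6] shift [ 0.034   0.0008 -0.0003] rv [ 0.0007 -0.0008 -0.0046] F [0.6 3.  5.7]
```

View pics/w4.png

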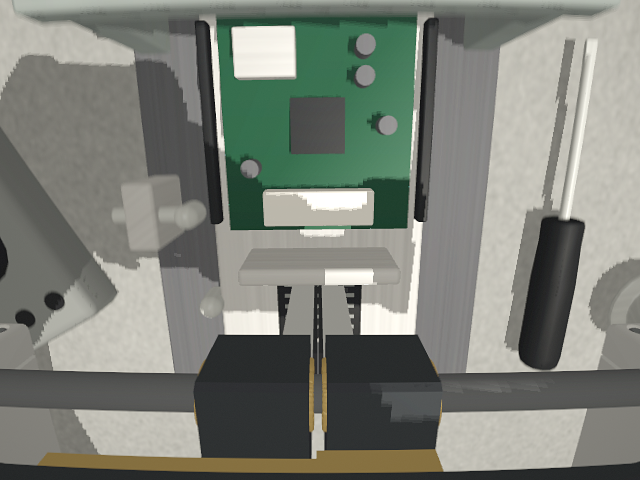

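The carriage has followed the finger past the lock, and its bump is approaching the detent. I'll keep pushing.

Call:
play_rows:
  moves: "0.007 0 0 0 0 0 0; 0.014 0 0 0 0 0 0; 0.021 0 0 0 0 0 0; 0.028 0 0 0 0 0 0; 0.034 0 0 0 0 0 0; 0.039 0 0 0 0 0 0; 0.043 0 0 0 0 0 0; 0.043 0 0 0 0 0 0"

```text
time_s: 4.22
tcp_pos: [566.2, -19.8, 50.3]
eef_rot: [0.001, 1.0, 0.018, -0.002]
contact_force: [-1.9, 1.5, 5.8]
opening: 0.004
finger_force: 2.7
```

Call:
play_rows:
  moves: "0.003 0 0 0 0 0 0; 0.006 0 0 0 0 0 0; 0.009 0 0 0 0 0 0; 0.012 0 0 0 0 0 0; 0.014 0 0 0 0 0 0; 0.014 0 0 0 0 0 0"

```text
time_s: 4.72
tcp_pos: [582.6, -19.2, 51.0]
eef_rot: [0.001, 1.0, 0.018, 0.001]
contact_force: [1.8, 2.0, 4.4]
opening: 0.005
finger_force: 2.6
```

Call:
play_rows:
  moves: "0.002 0 0 0 0 0 0; 0.004 0 0 0 0 0 0; 0.006 0 0 0 0 0 0; 0.006 0 0 0 0 0 0"

```text
time_s: 5.05
tcp_pos: [582.8, -19.2, 50.2]
eef_rot: [0.001, 1.0, 0.018, -0.005]
contact_force: [-7.8, 0.4, 10.6]
opening: 0.004
finger_force: 6.7
```

Run:
```python
from h import *
delta([590,-20,51],0.042)
cv2.imwrite("pics/w5.png",get_image("wrist"))
```

```text
t 5.05 tcp [582.8 -19.2  50.2] shift [ 0.0071  0.001  -0.0008] rv [ 0.0011  0.0092 -0.0054] F [-7.8  0.4 10.6]
```

View pics/w5.png

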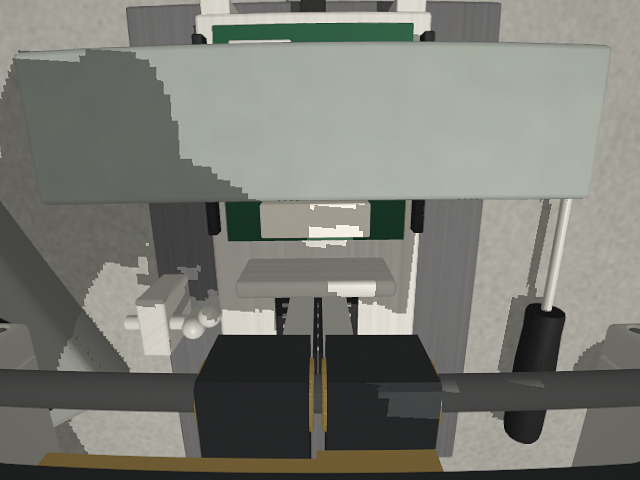

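The bump at (210,313) is now about 7 mm past the detent nose at (192,328), and the finger has stopped against a stop. I'll push once more to be sure, then release.

Call:
play_rows:
  moves: "0.003 0 0 0 0 0 0; 0.006 0 0 0 0 0 0; 0.008 0 0 0 0 0 0; 0.008 0 0 0 0 0 0; 0.004 0 0 0 0 0 0; 0 0 0 0 0 0 0; -0.006 0 0 0 0 0 0; -0.006 0 0 0 0 0 0"

```text
time_s: 5.77
tcp_pos: [581.5, -19.4, 51.2]
eef_rot: [0.001, 1.0, 0.018, 0.001]
contact_force: [-1.0, -0.0, 5.8]
opening: 0.003
finger_force: 2.6
```

Call:
play_rows:
  moves: "0 0 -0.005 0 0 0 0; 0 0 -0.012 0 0 0 0; 0 0 -0.03 0 0 0 0; 0 0 -0.06 0 0 0 0; -0.01 0 -0.09 0 0 0 0; -0.03 0 -0.12 0 0 0 0; -0.05 0 -0.13 0 0 0 0; -0.05 0 -0.13 0 0 0 0"

```text
time_s: 6.43
tcp_pos: [529.0, -21.9, 183.2]
eef_rot: [0.001, 1.0, 0.018, 0.0]
contact_force: [-1.4, -1.1, -1.3]
opening: 0.002
finger_force: 0.0
```

Run:
```python
from h import *
delta([590,-20,51],0.042)
c=calibration("wrist"); im=get_image("wrist")
np.save("cw.npy",c,allow_pickle=True)
cv2.imwrite("pics/w6.png",im)
```

```text
t 6.4333 tcp [529.  -21.9 183.2] shift [0.061  0.     0.1322] rv [ 0.0021 -0.0005 -0.0064] F [-1.4 -1.1 -1.3]
```

View pics/w6.png

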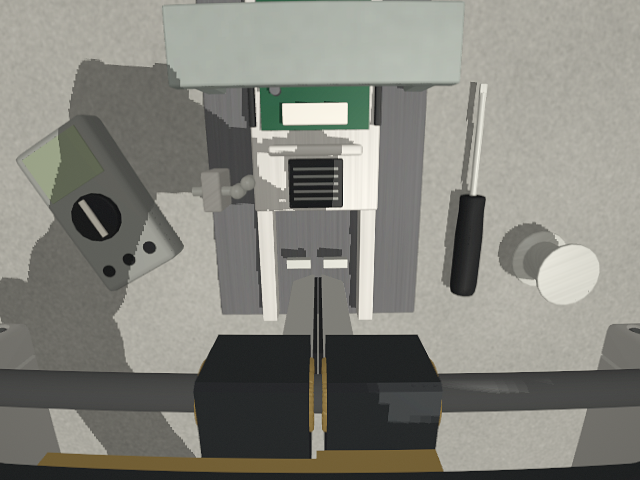

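The tab is up and the carriage has stayed in. The bump at (248,182) is past the nose at (237,188). A quick numeric check before handing in.

Run:
```python
from h import *
c=np.load("cw.npy",allow_pickle=True).item()
f=np.array([np.cos(.042),np.sin(.042)])
b,n=at(c,248.5,182.5,46),at(c,237,188.5,46)
p=at(c,315,207.5,60)
print("past",(b-n)[:2]@f,"padedge",p,"travel from start",(p[:2]-[447.4,-25.3])@f)
```

```text
past 4.980768646443602 padedge [550.6187919  -19.04797621  60.        ] travel from start 103.39027411454278
```

Run:
```python
from h import *
c=calibration("wrist"); im=get_image("wrist")
np.save("cw.npy",c,allow_pickle=True)
cv2.imwrite("pics/w7.png",cv2.resize(im[130:220,190:310],(800,600),interpolation=cv2.INTER_CUBIC))
```

```text
(no output)
```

View pics/w7.png

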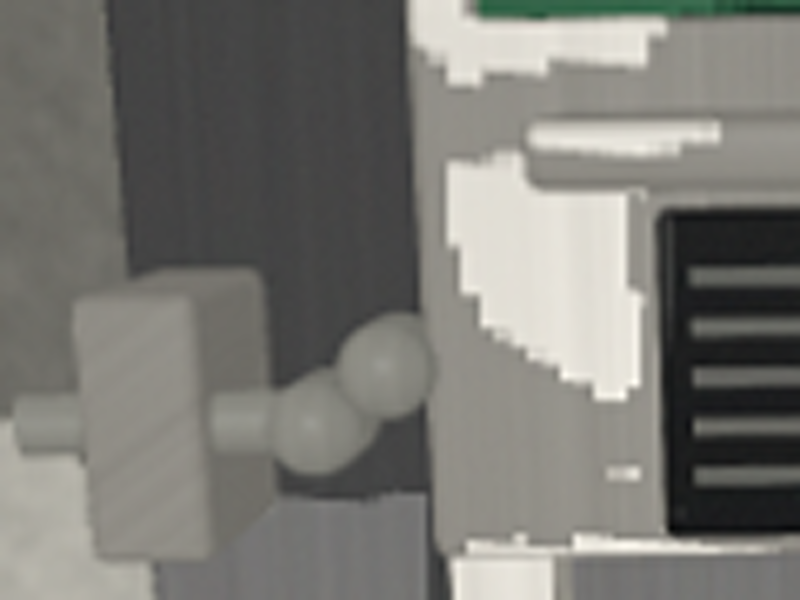

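The bump at (388,365) sits about 7 mm beyond the nose at (318,423), so the carriage is fully home.

```bash
python3 -c "
from plant import *
print(job_done())"
```

```text
the job is handed in; nothing more can be done
None
```

I slid the carriage past the lock and over the detent. The last close-up shows its bump about 7 mm beyond the detent nose, which means fully home. The tab is back up, neither the board nor the bystanders were touched as far as I could see, and the job is handed in (it returned no verdict).

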